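# Post the full used-blade case into the sharps bin

### The job

The yellow case with the red lid is full of used scalpel blades: lay it on the steel loading sill of the yellow sharps bin, let go, then push it from behind through the red sprung flap until it drops inside and the flap has sprung shut. Keep its lid upward until it goes through the flap, and leave the two slide cases and everything else on the bench where they are.

Things in the scene. Friction and masses are not known exactly. Their poses are not given: they have to be found in the camera images.
- blade_case_center (a point): the used-blade case: flat closed box 90 x 54 x 24 mm, yellow base with a red lid and a black patch on top, about 250 g; the point is its centre, 12 mm above its underside. Its x runs along the 90 mm length, y across the 54 mm width, z up through the lid. It starts flat on the bench, lid up.
- blade_case: the same case; origin at the centre of its underside, same axes
- bin: the fixed sharps bin: yellow box 150 mm wide, 178 mm high, frosted clear roof, steel loading sill on its front, 120 mm above the bench. Origin on the bench straight below the sill's inner edge, mid-width; x points level into the bin (the push direction), y across the sill, z up. Hollow from x = 0 to 168 mm, floor 114 mm below the sill: a case pushed past its balance point tips in.
- sill_edge (a point): middle of the sill's inner edge, on its top (120 mm above the bench), at the flap's foot; axes as the bin's. The sill is flat, no side guides: x from -160 to 0 mm, y from -60 to 60 mm. The opening above this point is 78 mm wide (y from -39 to 39), 50 mm high, in a front panel (x from -8 to 0 mm) that ends 58 mm above the sill.
- flap (a joint): angle of the red flap (74 mm wide, 46 mm high, outer face at x = 2 mm in the bin's frame), hinged along its top edge 50 mm above the sill: 0 hanging shut, grows to 1.45 rad as it swings into the bin. A weak spring shuts it: pushing the case in takes some 2 to 8 N, friction included.
- slide_case_blue_center (a point): slide case of the same 90 x 54 x 24 mm, white base and blue lid, to be left alone; point at its centre, x along its length
- slide_case_grey_center (a point): slide case of the same 90 x 54 x 24 mm, white base and grey lid, to be left alone; point at its centre, x along its length
- reagent_bottle: blue-capped bottle, 64 mm diameter, 150 mm tall, origin at the centre of its underside; leave alone
- sample_jar: glass jar with a blue cap, 56 mm diameter, 75 mm tall, origin at the centre of its underside; leave alone
- plaster_bowl: dark green bowl, 110 mm across, 55 mm tall, origin at the centre of its underside; leave alone
- white_pot: open white pot, 80 mm across, 60 mm tall, origin at the centre of its underside; leave alone
- spatula: spatula lying on the bench, 190 mm long; leave alone
Mind the look-alikes: they are no part of the job. Leave any green look-alike of the blade_case alone.

How it is judged (in metres and radians):
On the way, in this order (a step that is already met when the one before it is completed fails the run):
1. the blade case lies flat on the loading sill, lid up, at rest and released (x of blade_case_center in the frame of bin between -0.16 and -0.01 m and y of blade_case_center in the frame of bin between -0.05 and 0.05 m and z of blade_case_center in the frame of bin between 0.125 and 0.14 m and angle between blade_case_center's own z axis and vertical below 0.2 rad and linear speed of blade_case below 0.02 m/s and contact force between the fingers and blade_case below 0.05 N), for 0.2 s.
2. the blade case pushes the flap open (value of joint flap above 0.35 rad and x of blade_case_center in the frame of bin between -0.06 and 0.15 m and z of blade_case_center in the frame of bin below 0.16 m), for 0.05 s.
At the end, for the whole second after the job is handed in: The blade case rests inside the bin (its centre behind the flap and at least 20 mm below the sill), the flap hangs shut (within 0.08 rad), and each of the other loose things is within 30 mm of where it stood (x of blade_case_center in the frame of bin between 0 and 0.17 m and y of blade_case_center in the frame of bin between -0.07 and 0.07 m and z of blade_case_center in the frame of bin below 0.1 m and value of joint flap below 0.08 rad and linear speed of blade_case below 0.03 m/s and distance of each of slide_case_blue_center, slide_case_grey_center, reagent_bottle, sample_jar, plaster_bowl, white_pot, spatula from where it was at the start of the episode below 0.03 m); the robot touches nothing.
It fails at once if the blade case is tipped by more than 45 degrees before it goes through the flap (angle between blade_case_center's own z axis and vertical above 0.8 rad and x of blade_case_center in the frame of bin below -0.02 m).
It fails at once if a slide case or another loose thing on the bench is shifted by more than 30 mm (distance of any of slide_case_blue_center, slide_case_grey_center, reagent_bottle, sample_jar, plaster_bowl, white_pot, spatula from where it was at the start of the episode above 0.03 m).
It also fails if it takes over 64 s, if anything falls off the work surface, if the arm or the gripper's body presses on something with over 40 N, if the wrist force passes 120 N, or if a joint passes its speed limit or range.

### The arm

A 6-joint arm with a two-finger parallel gripper is mounted at the origin on the work surface. World frame = base frame: x ahead of the robot, y to its left, z up, the work surface at z = 0. Lengths are in m, angles in degrees, forces in N, time in s.
With the tool pointing down it reaches from about 0.3 to 0.75 m from the base axis. Payload 8.5 kg.
Tool frame: the origin (TCP) lies at the very end of the fingers, on their centre line; the grasp point (between the pads) lies 19 mm behind it (env.grasp_offset is the distance from the TCP to the grasp point, in m); y points along the fingers, z is the direction in which the jaws open and shut, and the axes are right-handed (so a half turn about y gives the same grasp; the last joint's range is limited). The gripper opens to 85 mm and grips with 20 to 120 N. Pads are 22 mm wide; open, the fingers measure 114 mm over their backs; the gripper's body (76 mm by 85 mm) begins 54 mm behind the grasp point. The pads swing forward as they close: fully open they stand 13 mm farther back than shut.
Start: joints at [64.097, 21.807, 74.336, -0, 83.858, -12.336], TCP at [0.129, 0.535, 0.231] pointing down, gripper open.
Joint ranges: [-178.18, 178.18], [-50.72, 133.34], [12.68, 142.11], [-81.47, 261.47], [9.98, 163.14], [-165.26, 165.26]. Speed limits (degrees/s): [136.94, 136.94, 180, 180, 180, 180].

### API

Orientations are given as a 3x3 rotation matrix whose columns are the frame's x, y, z axes.
In Python, from rig import env gives the robot as it stands. The module is installed in compiled form; this text tells all that it offers.
- The arm moves only by the shell command python3 -m pendant 'ROWS' [FORCE]. ROWS is JSON, a list of rows, each a list of 3 entries, a list of its own where there are three numbers: the shift along the world's x, y, z as a fraction of full scale, then the turn about the world's z as a fraction of full scale, then the opening, from 0 (shut) to 1 (fully open). A call has 1 to 12 rows; each row shifts and turns the commanded pose from where the row before left it; what a row does not reach is not made up. Full scale, the value 1, is 30 mm for a shift and 5 degrees for a turn. A row lasts 1/12 s, in which the tool goes at most 41.7 mm and 7.16 degrees, less where a joint would pass 70% of its speed; a pose out of reach is approached as far as the arm can. A call with a number of a shift or a turn outside -1 to 1 is refused whole. A call with a gripper value outside its range is refused whole. The fingers move at their own pace and stop on an object; FORCE is the grip in N (left out, the last holds). Time passes only in rows, so rows that do not move let the fingers close. It gives the time, the measured TCP pose, the force and the opening at its end, in the units of the state.
- env.observe(): the state, without advancing time (a new reading comes with each control period).
- env.get_image(name): name is "side" or "top" or "wrist"; returns (picture, depth): 420x560x3 uint8, red, green, blue; 420x560 float32, m along the optical axis (not along the pixel's ray), 0 where there is no reading.
- env.camera_model(name): a dict with "camera_matrix" (3x3 intrinsics, pixels), "R" (3x3) and "t" (3): a world point X has camera coordinates R X + t; the wrist camera has in their place "tool_from_camera" (4x4, takes a point from camera to tool coordinates, whose origin is the TCP and whose axes are the tool frame's). Camera axes: x right, y down, z forward; pixel columns grow to the right and rows downward; lengths in m; the calibration is good to about 2 mm. A picture is of the moment at which its call begins: read the wrist's pose just before it. camera_model takes no time and is no camera call.
- env.close_job(): hands the job in, once; it reports no verdict.
The state is a dict: "time_s": time; "q": joint angles; "qvel": joint speeds; "joint_efforts": joint torques, N m; "position": TCP position; "tool_rot": TCP orientation; "ft_force": force on the tool from outside, world axes, zero at the start; "wrist_torque": the same for the moment, N m; "grip_width": finger opening in m.
Only numpy, scipy, OpenCV 4.12 (cv2) and the standard library are available. Lean on these libraries where they do the work, as an engineer would, in place of code of your own. Each camera call takes 0.05 s, during which the arm holds its last target.

## Working session

There is one attempt and no reset: what is moved stays moved. The work goes in short steps, Python scripts to look and compute and a shell command to move; the robot and the scene stay as the last step left them, time stands still between calls to the robot, and variables do not carry over. Pictures are saved under pics/ and viewed, and the job is handed in when it is done.

```bash
mkdir -p pics; cat > h.py <<'E'
import numpy as np,cv2
from rig import env
def snap(n,f):
    s=env.observe(); im,d=env.get_image(n); cv2.imwrite('pics/'+f+'.png',im[:,:,::-1]); np.savez('pics/'+f+'.npz',im=im,d=d,p=s['position'],R=s['tool_rot']); return im,d
def cam(n,p=None,R=None):
    m=env.camera_model(n);K=np.array(m['camera_matrix'])
    if 'R' in m: 
        Rc=np.array(m['R']);t=np.array(m['t']); return K,Rc.T,-Rc.T@t
    T=np.array(m['tool_from_camera']);R=np.array(R);return K,R@T[:3,:3],R@T[:3,3]+np.array(p)
def ray(c,u,v,z):
    K,Rw,o=c; d=Rw@np.linalg.inv(K)@np.array([u,v,1.]); return o+d*(z-o[2])/d[2]
def pt(c,u,v,d):
    K,Rw,o=c; return o+Rw@(np.linalg.inv(K)@np.array([u,v,1.])*d)
E
python3 - <<'E'
from h import *
for n in ['side','top','wrist']: snap(n,n+'0')
print(env.observe())
E
```

```text
{'time_s': 0.15, 'q': array([ 6.40972629e+01,  2.18315279e+01,  7.43719744e+01,  1.05672463e-04,
        8.38562974e+01, -1.23346544e+01]), 'qvel': array([-0.01102919, -0.02034841, -0.14106609, -0.01421223, -0.06616787,
       -0.04753678]), 'joint_efforts': array([ 2.16256725e-03, -4.48622847e+01, -2.31342512e+01, -1.67400262e-04,
        3.76069365e-03,  2.45168263e-05]), 'position': array([0.12892586, 0.5344554 , 0.23087568]), 'tool_rot': array([[ 9.72091740e-01, -4.57585309e-04,  2.34600594e-01],
       [-2.34600933e-01, -9.38047499e-04,  9.72091314e-01],
       [-2.24748204e-04, -9.99999455e-01, -1.01921817e-03]]), 'ft_force': array([-0.17305412, -0.02917703,  0.03246821]), 'wrist_torque': array([ 0.0244987 ,  0.05844297, -0.02062642]), 'grip_width': 0.08546694355234451}
```

View pics/side0.png

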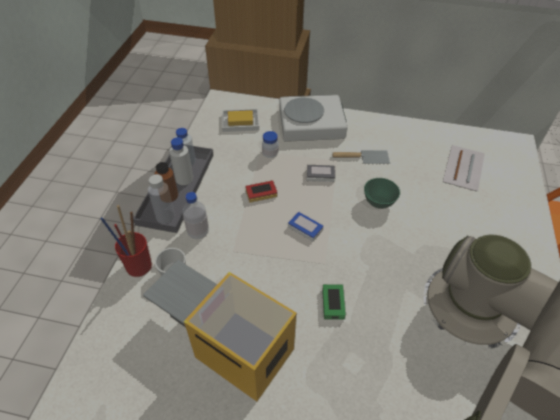

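View pics/top0.png

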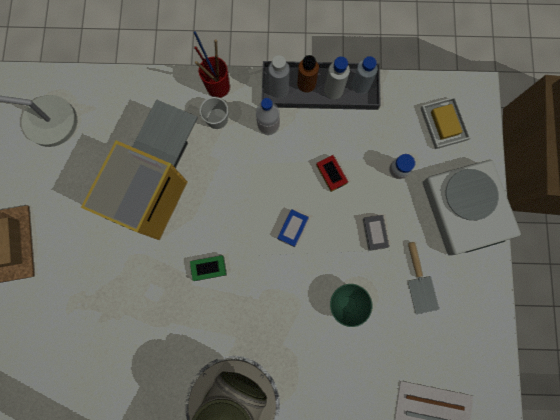

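View pics/wrist0.png

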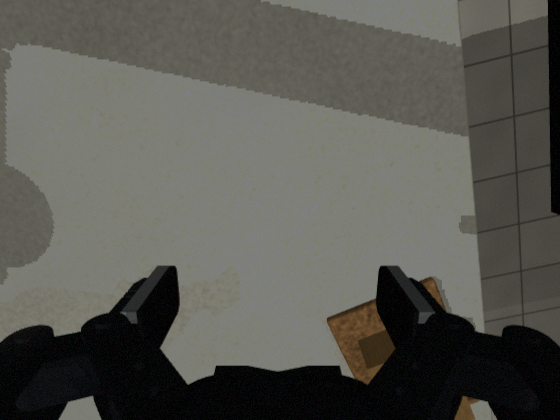

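The side view shows the red-lidded case at (262,190), the blue at (306,226), the grey at (321,173), the green look-alike at (333,300), and the bin at (243,335) with its sill at (185,293). In the top view the red-lidded case is at (332,173), blue at (293,228), grey at (376,232) and green at (208,267). Only the red-lidded one with the black patch fits. I'll measure it and take an enlarged crop.

```bash
python3 - <<'E'
from h import *
im=np.load('pics/top0.npz')['im'];d=np.load('pics/top0.npz')['d']; c=cam('top'); cs=cam('side')
print('top cam',c[2],'side',cs[2])
a=cv2.resize(im[130:220,285:405],None,fx=6,fy=6)[:,:,::-1]; cv2.imwrite('pics/cropcase.png',a)
a=cv2.resize(im[70:260,70:260],None,fx=3.1,fy=3.1,interpolation=cv2.INTER_CUBIC)[:,:,::-1]; cv2.imwrite('pics/cropbin.png',a)
hsv=cv2.cvtColor(im,cv2.COLOR_RGB2HSV)
def blob(mask,box,z,name,cc=c):
    m=np.zeros_like(mask);x0,y0,x1,y1=box;m[y0:y1,x0:x1]=mask[y0:y1,x0:x1]
    cn,_=cv2.findContours(m,cv2.RETR_EXTERNAL,cv2.CHAIN_APPROX_NONE)
    k=max(cn,key=cv2.contourArea); h=cv2.convexHull(k)[:,0]
    P=np.array([ray(cc,u,v,z)[:2] for u,v in h]).astype(np.float32)
    r=cv2.minAreaRect(P*1000); print(name,np.round(cv2.boundingRect(k)),np.round(r[0],1),np.round(r[1],1),round(r[2],1)); return k
S=hsv[:,:,1];H=hsv[:,:,0];V=hsv[:,:,2]
red=((S>120)&((H<10)|(H>170))&(V>50)).astype(np.uint8)
blob(red,(310,145,355,200),.024,'red')
blob(((S>120)&(H>100)&(H<130)).astype(np.uint8),(270,200,315,255),.024,'blue')
blob(((S>100)&(H>50)&(H<85)).astype(np.uint8),(180,250,235,285),.024,'green')
for n,u,v in [('redctr',332,173),('pot',215,110),('bottle cap',266,104),('grey',376,232),('sill',165,132),('floor',250,200),('binroof',118,185),('cupred',215,75)]:
    print(n,np.round(pt(c,u,v,d[v,u]),3), d[v,u])
E
```

```text
top cam [ 0.30969768 -0.12215178  1.14171521] side [0.35827395 0.70331502 1.06340823]
red [317 155  31  35] [ 620.2 -254.7] [88.8 53.6] 28.4
blue [278 210  30  36] [ 462.9 -148.4] [51.6 88.5] 65.7
green [190 256  36  25] [348.9  76.9] [52.6 89.1] 11.5
redctr [ 0.617 -0.256  0.026] 1.1514027
pot [0.805 0.083 0.005] 1.2052497
bottle cap [ 0.76  -0.073  0.152] 1.052561
grey [ 0.455 -0.376  0.022] 1.1269349
sill [0.694 0.19  0.113] 1.0800991
floor [ 0.541 -0.028  0.   ] 1.1645429
binroof [0.534 0.273 0.181] 0.9866447
cupred [0.889 0.079 0.053] 1.1725973
```

View pics/cropcase.png

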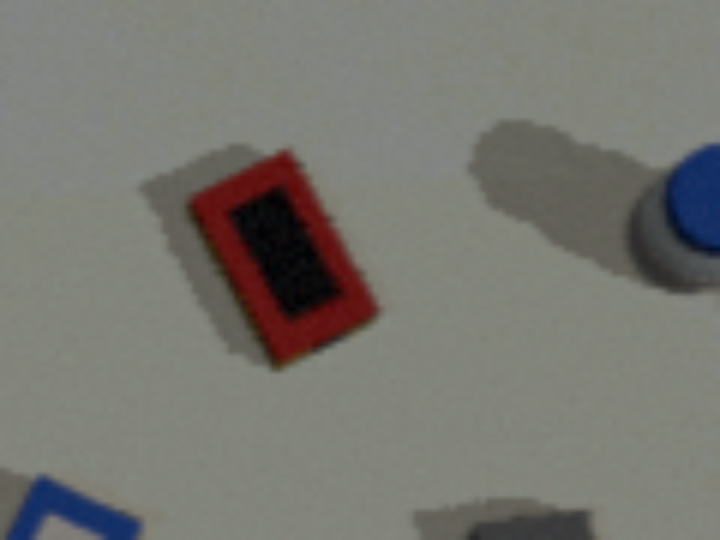

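View pics/cropbin.png

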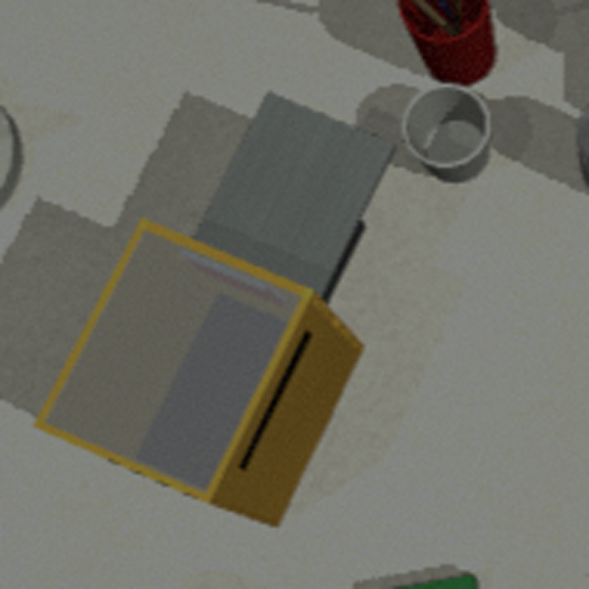

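The crops confirm it: red lid and black patch on a yellow base, with the minimum-area rectangle 89 x 54 mm centred at (0.620, -0.255). The second crop shows the steel sill rising to the upper right of the roofed bin, with the white pot beside its outer right corner. Next I'll get the bin's pose from its corners.

```bash
python3 - <<'E'
from h import *
f=np.load('pics/top0.npz');im=f['im'];d=f['d']; c=cam('top')
K,Rw,o=c
vv,uu=np.mgrid[0:420,0:560]
P=(np.stack([uu,vv,np.ones_like(uu)],-1)@np.linalg.inv(K).T*d[...,None])@Rw.T+o
box=np.zeros(d.shape,bool);box[90:250,70:215]=1
for name,lo,hi in [('roof',.168,.19),('sill',.11,.13)]:
    m=(box&(P[...,2]>lo)&(P[...,2]<hi)).astype(np.uint8)
    if name=='sill': m=cv2.morphologyEx(m,cv2.MORPH_OPEN,np.ones((5,5)))
    cn,_=cv2.findContours(m,cv2.RETR_EXTERNAL,cv2.CHAIN_APPROX_NONE);k=max(cn,key=cv2.contourArea)[:,0]
    z=.178 if name=='roof' else .12
    print(name,cv2.boundingRect(k),'z',np.median(P[...,2][m>0]))
    Q=np.array([ray(c,u,v,z)[:2] for u,v in k],np.float32)*1000
    r=cv2.minAreaRect(Q);print(r);print(np.round(cv2.boxPoints(r)))
# crop corners by eye, roof z .178, sill z .12
for n,u,v,z in [('roof FL',143,220,.178),('roof FR',315,292,.178),('roof BL',36,426,.178),('roof BR',212,500,.178),('sill OL',268,93,.12),('sill OR',397,146,.12)]:
    print(n,np.round(ray(c,u/3.1+70-.33,v/3.1+70-.33,z)*1000))
E
```

```text
roof (81, 140, 91, 93) z 0.17778022511118025
((533.9998779296875, 252.0757598876953), (155.02593994140625, 181.92111206054688), 67.93000793457031)
[[421. 214.]
 [589. 146.]
 [647. 290.]
 [479. 358.]]
sill (134, 101, 63, 61) z 0.1198360462611675
((693.161865234375, 188.28564453125), (121.890625, 141.78564453125), 67.97196197509766)
[[605. 158.]
 [736. 105.]
 [782. 218.]
 [650. 271.]]
roof FL [645. 289. 178.]
roof FR [589. 150. 178.]
roof BL [479. 356. 178.]
roof BR [425. 217. 178.]
sill OL [780. 218. 120.]
sill OR [735. 106. 120.]
```

Bin pose: both the sill and the roof put sill_edge at about (0.611, 0.221). The push direction is 158° (-0.927, 0.375), and the heights of 0.120 and 0.178 check out. Moving over the case now, turning the jaws +42°.

```bash
python3 -m pendant '[[[0.6,-0.95,0],0.3,1],[[0.6,-0.95,0],0.3,1],[[0.6,-0.95,0],0.3,1],[[0.6,-0.95,0],0.3,1],[[0.6,-0.95,0],0.3,1],[[0.6,-0.95,0],0.3,1],[[0.6,-0.95,0],0.3,1],[[0.6,-0.95,0],0.3,1],[[0.6,-0.95,0],0.3,1],[[0.6,-0.95,0],0.3,1],[[0.6,-0.95,0],0.3,1],[[0.6,-0.95,0],0.3,1]]'
python3 -m pendant '[[[0.6,-0.95,0],0.3,1],[[0.6,-0.95,0],0.3,1],[[0.6,-0.95,0],0.3,1],[[0.6,-0.95,0],0.3,1],[[0.6,-0.95,0],0.3,1],[[0.6,-0.95,0],0.3,1],[[0.6,-0.95,0],0.3,1],[[0.6,-0.95,0],0.3,1],[[0.6,-0.95,0],0.3,1],[[0.6,-0.95,0],0.3,1],[[0,0,0],0,1],[[0,0,0],0,1]]'
```

```text
time_s: 1.15
position: [0.3454, 0.1911, 0.2313]
tool_rot: [[0.997, -0.0, -0.079], [0.079, -0.0, 0.997], [-0.0, -1.0, -0.0]]
ft_force: [0.3, -0.3, 0.2]
grip_width: 0.0853
time_s: 2.15
position: [0.5253, -0.0935, 0.2305]
tool_rot: [[0.944, -0.001, -0.331], [0.331, 0.001, 0.944], [-0.001, -1.0, 0.001]]
ft_force: [-0.7, 0.0, 0.1]
grip_width: 0.0854
```

```bash
python3 -m pendant '[[[0.53,-0.9,0],0.3,1],[[0.53,-0.9,0],0.3,1],[[0.53,-0.9,0],0.3,1],[[0.53,-0.9,0],0.3,1],[[0.53,-0.9,0],0.3,1],[[0.53,-0.9,0],0.3,1],[[0,0,0],0,1],[[0,0,0],0,1]]'
python3 - <<'E'
from h import *
im,d=snap('wrist','w1'); f=np.load('pics/w1.npz');c=cam('wrist',f['p'],f['R'])
hsv=cv2.cvtColor(im,cv2.COLOR_RGB2HSV)
m=((hsv[...,1]>120)&((hsv[...,0]<10)|(hsv[...,0]>170))&(hsv[...,2]>50)).astype(np.uint8)
cn,_=cv2.findContours(m,cv2.RETR_EXTERNAL,cv2.CHAIN_APPROX_NONE);k=max(cn,key=cv2.contourArea)
P=np.array([ray(c,u,v,.024)[:2] for u,v in cv2.convexHull(k)[:,0]],np.float32)*1000
print(cv2.boundingRect(k),cv2.minAreaRect(P),f['p']); R=f['R'];print(np.degrees(np.arctan2(R[1,2],R[0,2])))
E
```

```text
time_s: 2.82
position: [0.6204, -0.2543, 0.2304]
tool_rot: [[0.88, -0.001, -0.475], [0.475, 0.001, 0.88], [-0.001, -1.0, 0.002]]
ft_force: [-0.1, 0.7, 0.1]
grip_width: 0.0854
(251, 141, 51, 84) ((620.1940307617188, -254.79537963867188), (89.33412170410156, 53.20074462890625), 28.626522064208984) [ 0.62038814 -0.25425563  0.23038267]
118.38883555858001
```

View pics/w1.png

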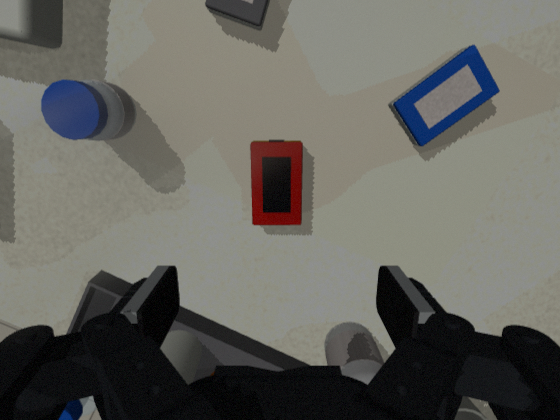

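The wrist picture shows the case at (276,183), aligned with the jaws. It gives the same centre and angle as the top view to within 1 mm, so I'm descending.

```bash
python3 -m pendant '[[[0,0,-1],0,1],[[0,0,-1],0,1],[[0,0,-1],0,1],[[0,0,-1],0,1],[[0,0,-1],0,1],[[0,0,-1],0,1],[[0,0,-0.8],0,1],[[0,0,-0.6],0,1],[[0,0,0],0,1],[[0,0,0],0,1]]' && python3 -m pendant '[[[0,0,-0.1],0,1],[[0,0,0],0,0.3],[[0,0,0],0,0.3],[[0,0,0],0,0.3],[[0,0,0],0,0.3],[[0,0,0],0,0.3],[[0,0,0],0,0.3],[[0,0,0],0,0.3]]' 45
```

```text
time_s: 3.7
position: [0.6202, -0.253, 0.0099]
tool_rot: [[0.879, -0.001, -0.477], [0.477, 0.001, 0.879], [-0.0, -1.0, 0.001]]
ft_force: [-1.2, -0.7, 1.3]
grip_width: 0.0851
time_s: 4.37
position: [0.6209, -0.2546, 0.0077]
tool_rot: [[0.879, 0.002, -0.476], [0.476, -0.001, 0.879], [0.001, -1.0, -0.002]]
ft_force: [-0.8, 0.2, 5.6]
grip_width: 0.0528
```

```bash
python3 -m pendant '[[[0,0,0.3],0,0.3],[[0,0,0.7],0,0.3],[[0,0,1],0,0.3],[[0,0,1],0,0.3],[[0,0,1],0,0.3],[[0,0,1],0,0.3],[[0,0,1],0,0.3],[[0,0,1],0,0.3],[[0,0,0.4],0,0.3],[[0,0,0],0,0.3]]'
python3 - <<'E'
from h import *
snap('side','s1');im,d=snap('wrist','w2')
E
```

```text
time_s: 5.2
position: [0.621, -0.2547, 0.2326]
tool_rot: [[0.879, 0.006, -0.476], [0.476, -0.004, 0.879], [0.003, -1.0, -0.006]]
ft_force: [0.4, -0.5, -2.2]
grip_width: 0.0531
```

View pics/w2.png

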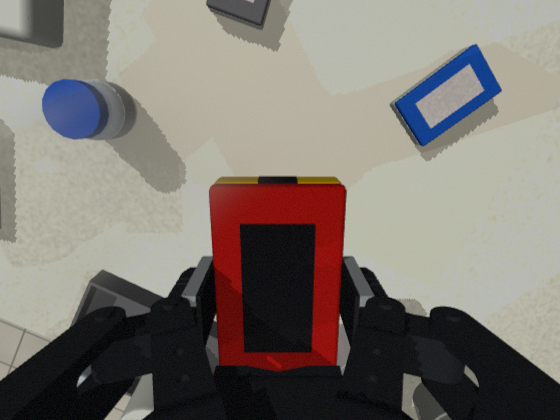

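View pics/s1.png

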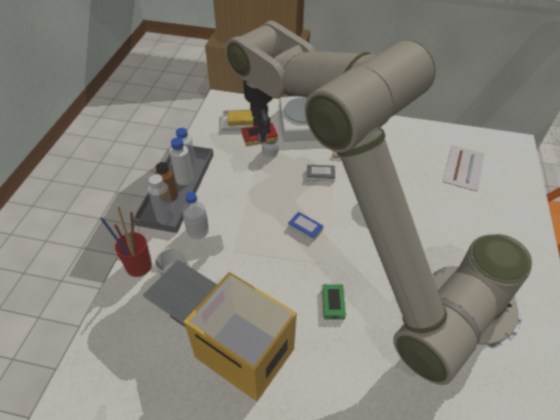

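The case is held level and lid up, at (278,285) in the wrist picture, with about 2.2 N of load. Carrying it to above the sill.

```bash
python3 -m pendant '[[[0.05,0.4,0],-0.4,0.3],[[0.1,0.8,0],-0.6,0.3],[[0.1,0.9,0],-0.7,0.3],[[0.1,0.9,0],-0.7,0.3],[[0.1,0.9,0],-0.7,0.3],[[0.1,0.9,0],-0.7,0.3],[[0.1,0.9,0],-0.7,0.3],[[0.1,0.9,0],-0.7,0.3],[[0.1,0.9,0],-0.7,0.3],[[0.1,0.9,0],-0.7,0.3],[[0.1,0.9,0],-0.7,0.3],[[0.1,0.9,0],-0.7,0.3]]'
python3 -m pendant '[[[0.1,0.9,0],-0.7,0.3],[[0.1,0.9,0],-0.7,0.3],[[0.1,0.9,0],-0.6,0.3],[[0.1,0.9,0],-0.5,0.3],[[0.05,0.6,0],0,0.3],[[0,0,0],0,0.3],[[0,0,0],0,0.3]]'
python3 - <<'E'
from h import *
snap('wrist','w3');im,d=snap('top','t3')
s=env.observe();R=s['tool_rot'];print(s['position'],np.degrees(np.arctan2(R[1,2],R[0,2])))
E
```

```text
time_s: 6.3
position: [0.6542, 0.053, 0.2261]
tool_rot: [[0.979, -0.004, 0.204], [-0.204, 0.0, 0.979], [-0.004, -1.0, -0.0]]
ft_force: [0.8, -1.5, -1.7]
grip_width: 0.053
time_s: 6.88
position: [0.6678, 0.1784, 0.2261]
tool_rot: [[0.914, -0.004, 0.406], [-0.406, -0.001, 0.914], [-0.003, -1.0, -0.002]]
ft_force: [0.4, 0.0, -2.6]
grip_width: 0.0527
[0.66813793 0.1768221  0.22701165] 65.90195260231391
```

View pics/w3.png

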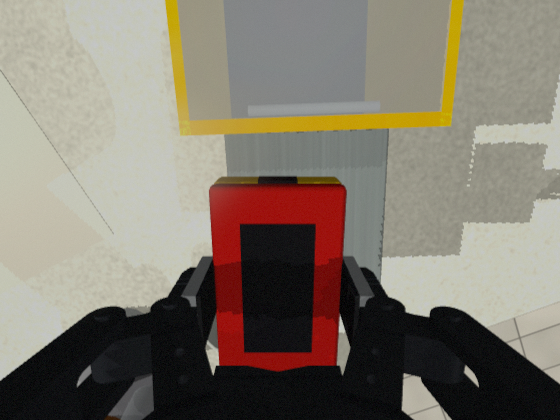

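The wrist view shows the bin front edge running from (183,133) to (450,125), slightly tilted, with the sill centred right of the case. That matches the remaining +21 mm in y and +2°. I'll correct that and measure again.

```bash
python3 -m pendant '[[[0,0.7,0],0.42,0.3],[[0,0,0],0,0.3],[[0,0,0],0,0.3]]'
python3 - <<'E'
from h import *
im,d=snap('wrist','w4');f=np.load('pics/w4.npz');c=cam('wrist',f['p'],f['R']);R=f['R']
print(f['p'],np.degrees(np.arctan2(R[1,2],R[0,2])))
K,Rw,o=c
vv,uu=np.mgrid[0:420,0:560]
P=(np.stack([uu,vv,np.ones_like(uu)],-1)@np.linalg.inv(K).T*d[...,None])@Rw.T+o
# yellow roof rim front edge & sill lateral edges
hsv=cv2.cvtColor(im,cv2.COLOR_RGB2HSV)
bx=np.array([-.927,.375]);by=np.array([-.375,-.927]);e=np.array([.6107,.2213])
roof=(hsv[...,1]>120)&(hsv[...,0]>15)&(hsv[...,0]<32)&(abs(P[...,2]-.178)<.008)&(vv<170)
L=P[...,:2]-e; X=L@bx;Y=L@by
print('roof rim n',roof.sum(),'bin y range',Y[roof].min(),Y[roof].max(),'x min',np.percentile(X[roof],1))
cols=[u for u in range(0,560,5) if roof[:,u].sum()>3]
fr=np.array([P[max(np.where(roof[:,u])[0]),u,:2] for u in cols]);
v=cv2.fitLine(fr[3:-3].astype(np.float32),cv2.DIST_HUBER,0,.01,.01).ravel();print('front angle',np.degrees(np.arctan2(v[1],v[0])),len(cols))
s=(abs(P[...,2]-.12)<.008)&(vv<300);s=cv2.morphologyEx(s.astype(np.uint8),cv2.MORPH_OPEN,np.ones((5,5)))>0
for r in [140,150,160,170]:
    w=np.where(s[r])[0]; print('sill row',r,w.min(),w.max(),Y[r,w.min()],Y[r,w.max()]) if len(w) else 0
top=((hsv[...,1]>150)&((hsv[...,0]<10)|(hsv[...,0]>170))&(hsv[...,2]>90)&(vv>175)); w=np.where(top.any(1))[0];print('lid z',np.median(P[...,2][top]),'lid X max',np.percentile(X[top],99.5),'Y',np.percentile(Y[top],[.5,99.5]))
q=(np.array(f['p'])[:2]-e);print('tcp in bin',q@bx,q@by)
E
```

```text
time_s: 7.23
position: [0.6683, 0.1981, 0.2279]
tool_rot: [[0.927, -0.001, 0.374], [-0.374, -0.0, 0.927], [-0.001, -1.0, -0.001]]
ft_force: [1.2, -0.2, -3.0]
grip_width: 0.0528
[0.66829957 0.19814366 0.2278566 ] 68.00951452877199
roof rim n 6651 bin y range -0.07958456982265696 0.07134740224245213 x min -0.006389470398585251
front angle 68.013916 59
sill row 150 204 363 0.05449218837974598 -0.06327035344884671
sill row 160 207 362 0.052699040676722333 -0.06297149608756328
sill row 170 204 362 0.05593428865283223 -0.06367241552521234
lid z 0.24358349283281716 lid X max -0.017343189614016714 Y [-0.02623948  0.02645774]
tcp in bin -0.06207842789901371 -0.00013391262578130097
```

The angle matches at 68.01°. The wrist puts the bin's mid-line 4 mm to the -y side of the top-view estimate, so I'll split the difference (+2 mm in world y) and lower the case.

```bash
python3 -m pendant '[[[0.02,0.07,-0.5],0,0.3],[[0,0,-0.8],0,0.3],[[0,0,-0.8],0,0.3],[[0,0,-0.7],0,0.3],[[0,0,-0.3],0,0.3],[[0,0,0],0,0.3],[[0,0,0],0,0.3]]'
python3 -m pendant '[[[0,0,-0.1],0,0.3],[[0,0,0],0,0.3],[[0,0,0],0,0.3]]'
```

```text
time_s: 7.87
position: [0.6694, 0.2001, 0.1361]
tool_rot: [[0.927, 0.001, 0.375], [-0.375, 0.0, 0.927], [0.001, -1.0, 0.0]]
ft_force: [0.2, 0.2, -1.7]
grip_width: 0.0525
time_s: 8.12
position: [0.6693, 0.2007, 0.1333]
tool_rot: [[0.927, 0.002, 0.374], [-0.374, 0.0, 0.927], [0.001, -1.0, 0.001]]
ft_force: [0.0, -0.6, -2.4]
grip_width: 0.0524
```

```bash
python3 -m pendant '[[[0,0,-0.1],0,0.3],[[0,0,0],0,0.3],[[0,0,0],0,0.3]]'
python3 -m pendant '[[[0,0,-0.06],0,0.3],[[0,0,0],0,0.3],[[0,0,0],0,0.3]]'
```

```text
time_s: 8.37
position: [0.6689, 0.2008, 0.1293]
tool_rot: [[0.927, -0.0, 0.374], [-0.374, 0.0, 0.927], [-0.0, -1.0, -0.0]]
ft_force: [-0.6, 0.1, -3.2]
grip_width: 0.053
time_s: 8.62
position: [0.6692, 0.2008, 0.1278]
tool_rot: [[0.927, 0.001, 0.374], [-0.374, 0.0, 0.927], [0.001, -1.0, 0.0]]
ft_force: [-0.3, 0.2, -0.7]
grip_width: 0.0528
```

```bash
python3 -m pendant '[[[0,0,-0.03],0,0.3],[[0,0,0],0,0.3],[[0,0,0],0,0.3]]'
python3 -m pendant '[[[0,0,0],0,0.75],[[0,0,0],0,0.75],[[0,0,0],0,0.85],[[0,0,0],0,0.95],[[0,0,0],0,0.95],[[0,0,0],0,0.95]]'
```

```text
time_s: 8.87
position: [0.6692, 0.2008, 0.1278]
tool_rot: [[0.927, 0.001, 0.374], [-0.374, 0.0, 0.927], [0.001, -1.0, 0.001]]
ft_force: [-1.7, -0.9, 5.0]
grip_width: 0.0528
time_s: 9.37
position: [0.669, 0.2007, 0.1265]
tool_rot: [[0.927, -0.0, 0.374], [-0.374, 0.0, 0.927], [-0.0, -1.0, -0.0]]
ft_force: [1.1, 0.2, 0.6]
grip_width: 0.0815
```

```bash
python3 -m pendant '[[[0,0,0.4],0,0.95],[[0,0,1],0,0.95],[[0,0,1],0,0.95],[[0,0,0.6],0,0.95],[[0,0,0],0,0.95]]'
python3 - <<'E'
from h import *
bx=np.array([-.927,.375]);by=np.array([-.375,-.927]);e=np.array([.6107,.2213])
im,d=snap('wrist','w5');snap('side','s5');f=np.load('pics/w5.npz');c=cam('wrist',f['p'],f['R'])
hsv=cv2.cvtColor(im,cv2.COLOR_RGB2HSV)
m=((hsv[...,1]>120)&((hsv[...,0]<10)|(hsv[...,0]>170))&(hsv[...,2]>50)).astype(np.uint8)
cn,_=cv2.findContours(m,cv2.RETR_EXTERNAL,cv2.CHAIN_APPROX_NONE);k=max(cn,key=cv2.contourArea)
P=np.array([ray(c,u,v,.144)[:2] for u,v in cv2.convexHull(k)[:,0]],np.float32)
r=cv2.minAreaRect(P*1000);q=np.array(r[0])/1000-e;print(r,'bin',q@bx,q@by,f['p'])
E
```

```text
time_s: 9.78
position: [0.6703, 0.2009, 0.2218]
tool_rot: [[0.927, 0.008, 0.374], [-0.374, 0.001, 0.927], [0.007, -1.0, 0.004]]
ft_force: [0.8, -0.2, 0.7]
grip_width: 0.0811
((668.3153076171875, 200.95306396484375), (53.41193771362305, 89.33653259277344), 68.02611541748047) bin -0.06103949117431638 -0.0027441306518554585 [0.67029766 0.20091783 0.22175543]
```

View pics/w5.png

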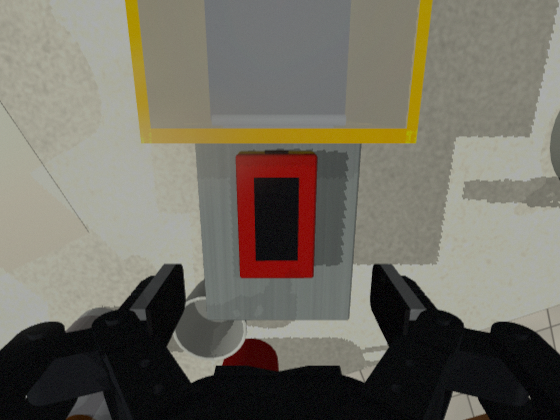

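View pics/s5.png

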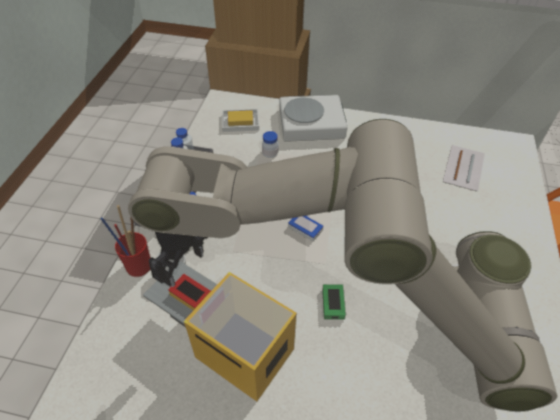

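The case lies flat and centred on the sill: the lid spans 237 to 315 px at (276,215) and the sill 203 to 354 px. It is released, with its centre at bin x = -0.061, and the rest of the bench is unmoved. Now I'll shut the fingers and move behind it.

```bash
python3 -m pendant '[[[0.5,-0.2,0],0,0],[[0.6,-0.25,0],0,0],[[0.6,-0.25,0],0,0],[[0.52,-0.23,0],0,0],[[0,0,0],0,0],[[0,0,0],0,0],[[0,0,0],0,0],[[0,0,0],0,0],[[0,0,0],0,0]]'
```

```text
time_s: 10.63
position: [0.735, 0.1734, 0.2169]
tool_rot: [[0.928, -0.0, 0.373], [-0.373, 0.0, 0.928], [-0.0, -1.0, 0.0]]
ft_force: [-0.5, -0.1, -0.6]
grip_width: -0.0004
```

```bash
python3 -m pendant '[[[0,0,-0.8],0,0],[[0,0,-0.8],0,0],[[0,0,-0.7],0,0],[[0,0,-0.5],0,0],[[0,0,0],0,0],[[0,0,0],0,0]]'
python3 - <<'E'
from h import *
s=env.observe();q=s['position'][:2]-np.array([.6107,.2213]);print(s['position'],q@[-.927,.375],q@[-.375,-.927])
snap('side','s6');snap('wrist','w6')
E
```

```text
time_s: 11.13
position: [0.7352, 0.1731, 0.1327]
tool_rot: [[0.928, -0.001, 0.374], [-0.374, -0.0, 0.928], [-0.001, -1.0, -0.0]]
ft_force: [0.6, 0.5, 1.1]
grip_width: -0.0001
[0.7352443  0.1731104  0.13273407] -0.1335236690463046 -0.002032353270433802
```

View pics/w6.png

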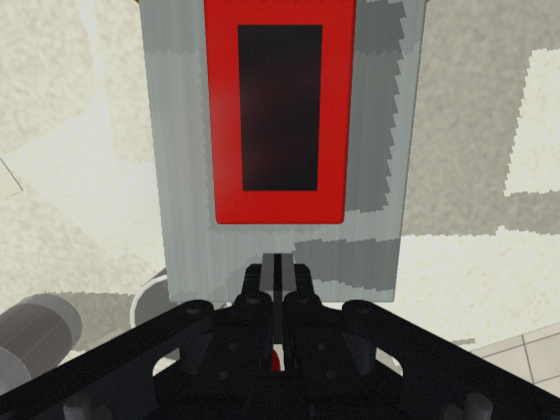

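The shut fingers at (278,270) stand square behind the middle of the case's rear edge at (280,222). Pushing along bin x at 10 mm per row.

```bash
python3 -m pendant '[[[-0.31,0.125,-0.08],0,0],[[-0.31,0.125,0],0,0],[[-0.31,0.125,0],0,0],[[-0.31,0.125,0],0,0],[[0,0,0],0,0]]'
python3 - <<'E'
from h import *
s=env.observe();q=s['position'][:2]-np.array([.6107,.2213]);print(s['position'],q@[-.927,.375],q@[-.375,-.927])
snap('wrist','w7')
E
```

```text
time_s: 11.65
position: [0.6979, 0.1887, 0.1324]
tool_rot: [[0.928, 0.003, 0.373], [-0.373, 0.0, 0.928], [0.002, -1.0, 0.001]]
ft_force: [0.3, -0.5, 1.0]
grip_width: 0.0004
[0.69787927 0.18874061 0.13239027] -0.09302495017625452 -0.002509670598533106
```

View pics/w7.png

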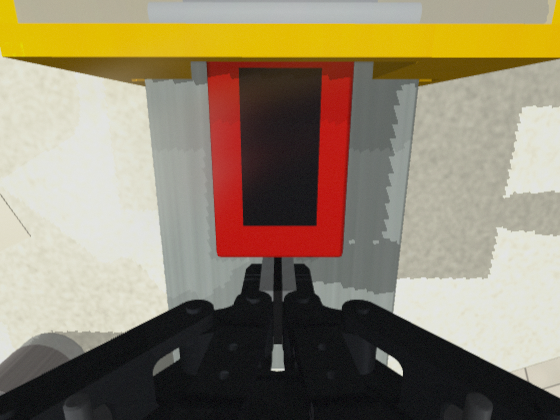

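The lid's front edge is at the opening. The opening spans about 193 to 372 px and the case 208 to 352 px, so it has clearance on both sides. The fingers are touching the rear edge, and I'm continuing the push.

```bash
python3 -m pendant '[[[-0.31,0.125,0],0,0],[[-0.31,0.125,0],0,0],[[-0.31,0.125,0],0,0],[[0,0,0],0,0]]'
python3 - <<'E'
from h import *
s=env.observe();q=s['position'][:2]-np.array([.6107,.2213]);print(s['position'],q@[-.927,.375],q@[-.375,-.927])
snap('wrist','w8')
E
```

```text
time_s: 12.03
position: [0.6706, 0.1994, 0.1317]
tool_rot: [[0.928, 0.002, 0.374], [-0.374, 0.0, 0.928], [0.002, -1.0, 0.001]]
ft_force: [-0.1, 0.3, 0.3]
grip_width: 0.0002
[0.67064203 0.19943797 0.13170757] -0.06376452414241372 -0.0022121640311900284
```

View pics/w8.png

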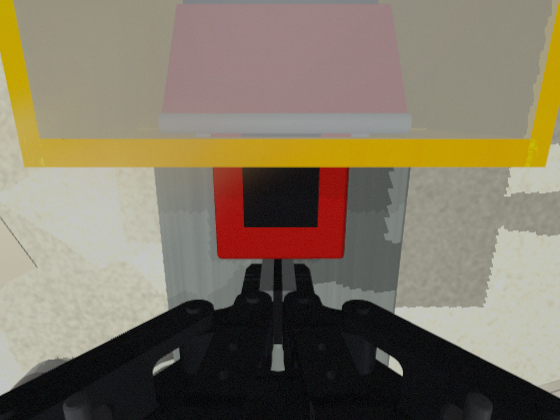

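The flap, seen pink through the roof at (285,60), has swung in and the case is going straight. Next 30 mm.

```bash
python3 -m pendant '[[[-0.31,0.125,0],0,0],[[-0.31,0.125,0],0,0],[[-0.31,0.125,0],0,0],[[0,0,0],0,0],[[0,0,0],0,0]]'
python3 - <<'E'
from h import *
s=env.observe();q=s['position'][:2]-np.array([.6107,.2213]);print(s['position'],q@[-.927,.375],q@[-.375,-.927])
snap('wrist','w9')
E
```

```text
time_s: 12.5
position: [0.643, 0.2102, 0.1304]
tool_rot: [[0.927, -0.0, 0.374], [-0.374, 0.0, 0.927], [-0.0, -1.0, 0.0]]
ft_force: [0.9, 0.0, -0.1]
grip_width: -0.0003
[0.64304516 0.21023095 0.13042037] -0.034134857015541316 -0.0018684272039248663
```

View pics/w9.png

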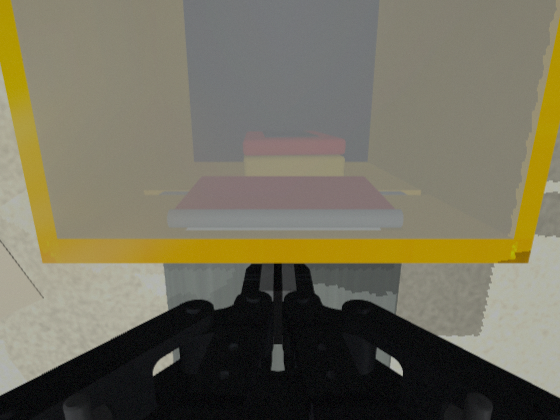

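The case has left the sill. Its rear end shows inside the bin at (293,155), and the flap is swinging back. Backing off and lifting before I check.

```bash
python3 -m pendant '[[[0.31,-0.125,0],0,0],[[0.31,-0.125,0.3],0,0],[[0.31,-0.125,1],0,0],[[0,0,1],0,0],[[0,0,1],0,0],[[0,0,0],0,0],[[0,0,0],0,0],[[0,0,0],0,0]]'
python3 - <<'E'
from h import *
snap('wrist','w10');snap('side','s10')
E
```

```text
time_s: 13.22
position: [0.6706, 0.1988, 0.2281]
tool_rot: [[0.927, -0.002, 0.374], [-0.374, -0.0, 0.927], [-0.002, -1.0, -0.001]]
ft_force: [-0.8, -0.6, -0.1]
grip_width: -0.0001
```

View pics/w10.png

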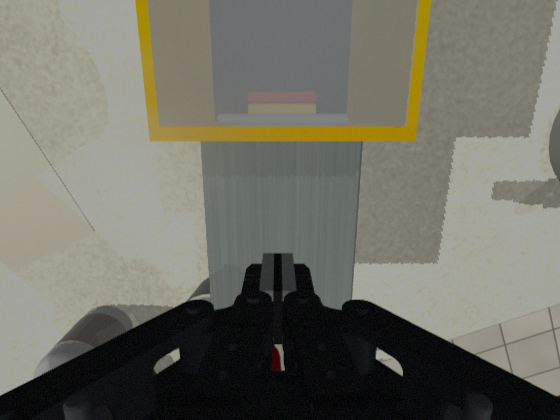

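View pics/s10.png

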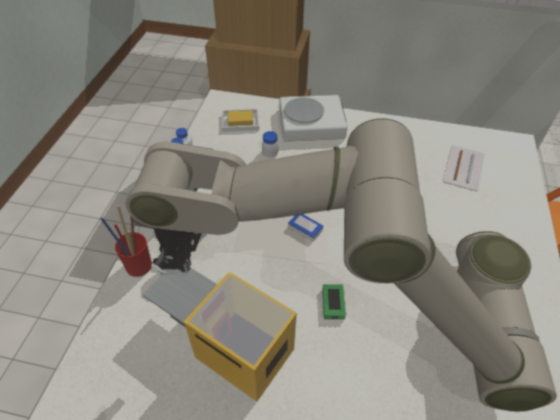

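The sill is empty and the flap hangs at (283,118). The case appears to stand on its front end just behind the flap, with its rear face up at (282,103). I'll pull the arm clear and check the state with the fixed cameras.

```bash
python3 -m pendant '[[[0,0,1],0,0],[[0,0,1],0,0],[[0,0,1],0,0],[[-0.3,-0.9,0.3],0,0],[[-0.3,-0.9,0],0,0],[[-0.3,-0.9,0],0,0],[[-0.3,-0.9,0],0,0],[[-0.3,-0.9,0],0,0],[[-0.3,-0.9,0],0,0],[[-0.3,-0.9,0],0,0],[[0,0,0],0,0],[[0,0,0],0,0]]'
python3 - <<'E'
from h import *
im,d=snap('top','t11');ims,ds=snap('side','s11')
cv2.imwrite('pics/t11c.png',cv2.resize(im[90:250,70:230],None,fx=3.7,fy=3.7,interpolation=cv2.INTER_CUBIC)[:,:,::-1])
cv2.imwrite('pics/s11c.png',cv2.resize(ims[260:400,130:310],None,fx=4,fy=4,interpolation=cv2.INTER_CUBIC)[:,:,::-1])
E
```

```text
time_s: 14.32
position: [0.6073, 0.009, 0.3275]
tool_rot: [[0.927, -0.002, 0.376], [-0.376, 0.0, 0.927], [-0.002, -1.0, -0.0]]
ft_force: [0.2, 0.3, -0.1]
grip_width: -0.0003
```

View pics/t11.png

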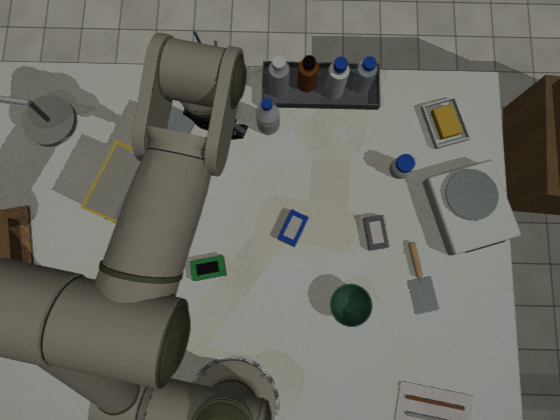

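View pics/t11c.png

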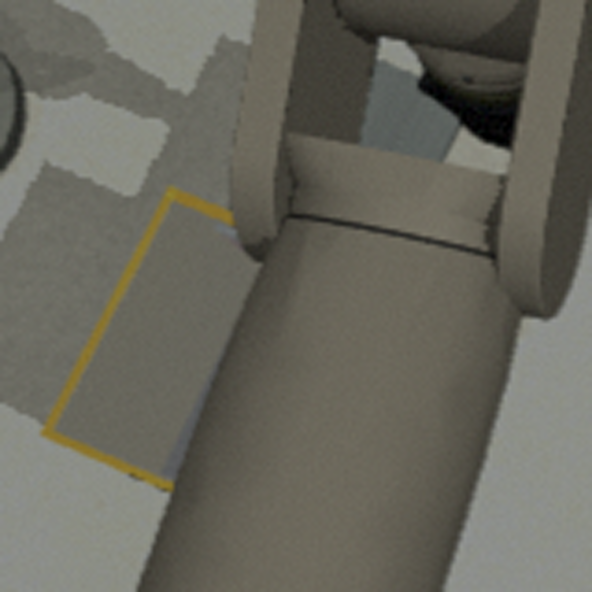

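View pics/s11c.png

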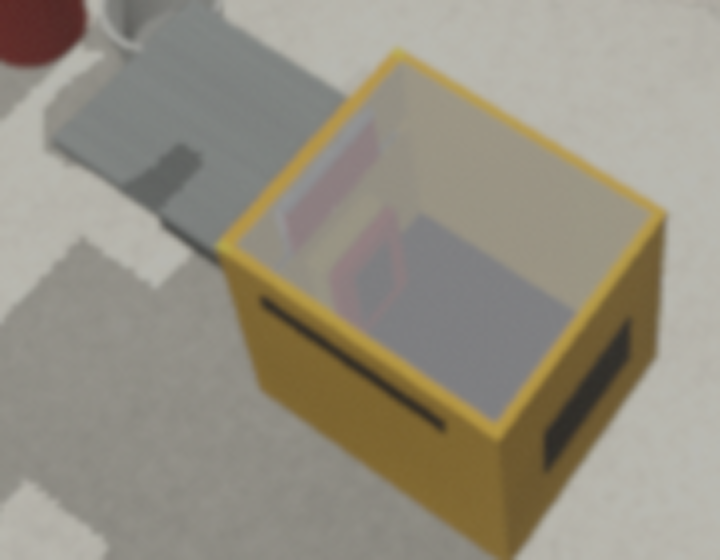

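```bash
python3 - <<'E'
from h import *
f=np.load('pics/s11.npz');im=f['im'];c=cam('side');e=np.array([.6107,.2213])
hsv=cv2.cvtColor(im,cv2.COLOR_RGB2HSV)
def b(u,v,z):
    q=ray(c,130+u/4-.4,260+v/4-.4,z)[:2]-e;return np.round([q@[-.927,.375],q@[-.375,-.927]],3)
print('flap foot',b(382,152,.124),b(293,250,.124),'hinge',b(375,112,.17),b(280,207,.17))
for z in(.096,):print('case top corners',b(393,208,z),b(332,268,z))
print('case bottom',b(407,280,.006),b(357,325,.006))
s0=np.load('pics/side0.npz')['im'];df=cv2.absdiff(s0,im).max(2);print('ok')
cv2.imwrite('pics/cmp.png',np.vstack([s0[130:320,80:480],im[130:320,80:480]])[:,:,::-1])
E
```

```text
flap foot [0.005 0.036] [ 0.004 -0.04 ] hinge [0.007 0.034] [ 0.002 -0.04 ]
case top corners [0.022 0.022] [ 0.017 -0.026]
case bottom [0.023 0.024] [ 0.016 -0.016]
ok
```

View pics/cmp.png

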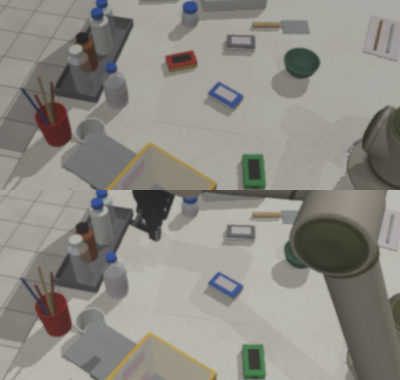

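The flap's foot and hinge both lie at bin x of about 2 to 7 mm, so it hangs shut. The case stands against the inner front wall with its lid face at x of about 17 to 22 mm, which puts its centre at about 10 mm, and its top at z of about 0.096. The side-by-side shows the slide cases, bottle, pot, spatula and the visible parts of the jar and bowl unmoved. One short rest, then I hand in.

```bash
python3 -m pendant '[[[0,0,0],0,0],[[0,0,0],0,0],[[0,0,0],0,0],[[0,0,0],0,0],[[0,0,0],0,0],[[0,0,0],0,0]]' && python3 - <<'E'
from h import *
a=np.load('pics/s11.npz')['im'];b,_=snap('side','s12')
d=cv2.absdiff(a,b).max(2)[280:385,190:295];print('bin change max',d.max(),d.mean())
env.close_job()
E
```

```text
time_s: 14.92
position: [0.6076, 0.0102, 0.3282]
tool_rot: [[0.927, -0.0, 0.374], [-0.374, -0.0, 0.927], [-0.0, -1.0, -0.0]]
ft_force: [0.2, -1.0, 0.1]
grip_width: 0.0
bin change max 4 0.8414512471655329
the job is handed in; nothing more can be done
```

The blade case is inside the sharps bin with the flap shut, and I've handed the job in at about 15 s on the robot's clock. I laid the case lid-up and centred on the sill, let go, then pushed it from behind with shut fingers until it dropped through the flap.

**Case:** it stands on end against the inner front wall. Its centre is about 10 mm behind the sill edge and, judged from its length, about 0.05 m above the bench. It was not moving between the last two pictures.

**Flap:** its foot and hinge lie at the same depth to within 1–3 mm, so it reads as shut.

**Other things:** the slide cases, bottle, pot, spatula and green look-alike are where they were. The jar and bowl were partly hidden in the last side view, but the top view showed both in place.

**Disagreement:** the top and wrist cameras put the bin's mid-line 4 mm apart. I split the difference, and the case went through with clearance on both sides.

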